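# Zero a portioning jig's dial and set it four clicks open

## Robot

A 7-joint arm with a two-finger parallel gripper is mounted at the origin on the work surface. World frame = base frame: x ahead of the robot, y to its left, z up, the work surface at z = 0. Lengths are in m, angles in rad, forces in N, time in s.
With the tool pointing down it reaches from about 0.35 to 0.9 m from the base axis. Payload 8.1 kg.
Tool frame: the origin (TCP) lies at the very end of the fingers, on their centre line; the grasp point (between the pads) lies arm.hold_point_z behind it (arm.hold_point_z is the distance from the TCP to the grasp point, in m); z points along the fingers, y is the line along which they close (so a half turn about z gives the same grasp; the last joint's range is limited). The gripper opens to 92 mm and grips with 3 to 60 N. Pads are 19 mm wide; open, the fingers measure 130 mm over their backs; the gripper's body (75 mm by 190 mm) begins 47 mm behind the grasp point.
Start: joints at [-1.348, 0.434, 0.025, 1.573, -0.012, 1.134, -0.075], TCP at [0.2, 0.592, 0.227] pointing down, gripper open.
Joint ranges: [-2.62, 2.62], [-0.44, 2.09], [-1.27, 1.32], [0.08, 2.57], [-1.32, 4.46], [0.12, 2], [-2.74, 2.74]. Speed limits (rad/s): [2.22, 2.22, 3.01, 3.01, 3.14, 3.14, 3.14].

## Interface

Orientations are given as a rotation vector (axis times angle).
In Python, from cell import arm, vision, job, cut_out gives the robot as it stands. The module is installed in compiled form; this text tells all that it offers.
- The arm moves only by the tool play_rows, never from a script. Its argument "increments" is text: rows parted by semicolons, each of 5 numbers parted by spaces: the shift along the tool's x, y, z in cm, then the turn about the tool's z in degrees, then the opening, from -1 (shut) to 1 (fully open), so that 0 is half open. A call has 1 to 5 rows; each row shifts and turns the commanded pose from where the row before left it, along the tool's axes as they then stand; what a row does not reach is not made up. A row lasts 1/12 s, in which the tool goes at most 41.7 mm and 7.16 degrees, less where a joint would pass 70% of its speed; a pose out of reach is approached as far as the arm can. A call is refused whole if a number of a shift passes 4.17 or a number of a turn 7.16, either way. A call with a gripper value outside its range is refused whole. The fingers move at their own pace and stop on an object; "grip_force" is the grip in N (left out, the last holds). Time passes only in rows, so rows that do not move let the fingers close. It gives the time, the measured TCP pose, the force, the opening and the grip force at its end, in the units of the state.
- arm.observe(): the state, without advancing time (a new reading comes with each control period).
- vision.get_image(name): name is "scene" or "top" or "wrist"; returns a dict with "frame" (420x560x3 uint8, red, green, blue), "z_map" (420x560 float32, m along the optical axis (not along the pixel's ray), 0 where there is no reading), "mtx" (3x3 intrinsics, pixels), "cam_to_world" (4x4, takes a point from camera to world coordinates). Camera axes: x right, y up, looking along -z (the intrinsics and any distortion apply to the point x, -y, -z); pixel columns grow to the right and rows downward; lengths in m; the calibration is good to about 2 mm. A picture is of the moment at which its call begins.
- job.sign_off(): hands the job in; it is judged then, once.
Trained networks look in a picture, given as the dict that the camera call returned (one of the last four; its "shot" number tells which), for a name from the list of things; names that differ only in an ending like _2 or _b are one class to them, and where a whole thing is asked for, a point or a joint stands for the part that bears it (a point fixed in the world has none). Each returns a list of dicts, best first, with "confidence" (0 to 1); they miss things now and then, are a little off and sometimes report something else, mostly with a low value. They report only what shows in the picture. A call takes as long as a camera call.
- cut_out(query, picture): "mask" (420x560 bool, what is visible of it) and "point" ([row, column] in pixels, amid what is visible of it).
The state is a dict: "clock": time; "joints": joint angles; "dq": joint speeds; "joint_efforts": joint torques, N m; "position": TCP position; "ee_rot": TCP orientation; "force": force on the tool from outside, world axes, zero at the start; "ft_torque": the same for the moment, N m; "width": opening from 0.0 (shut) to 1.0 (fully open); "gripper_force": force on a finger pad.
Only numpy, scipy, OpenCV 4.12 (cv2) and the standard library are available. Lean on these libraries where they do the work, as an engineer would, in place of code of your own. Each camera call takes 0.05 s, during which the arm holds its last target. There are 200 camera calls.

## Task

Set the portioning jig on the bench for 1 mm slices: gently turn its dial anticlockwise until it comes up against its zero stop, without forcing it past, then turn it clockwise exactly four clicks. Then swing the lock lever clockwise all the way to its end stop, so that the setting is locked. Leave the other things on the bench where they are.

Things in the scene. Friction and masses are not known exactly. Their poses are not given: they have to be found in the camera images.
- jig: The portioning jig: a fixed steel base plate 220 mm (x) by 420 mm (y), 16 mm thick, origin under its centre. On it, along y: an aluminium housing (150 by 130 mm, top at 80 mm) centred at y = -135 mm, the dial on top; two upright steel plates (tops below 90 mm) near y = +30 mm; an aluminium post (70 by 70 mm, top at 60 mm) centred at y = +165 mm, the lock lever on top.
- dial_grip (a point): Middle of the aluminium finger bar on top of the black dial, on the dial's axle (vertical z axis). The bar lies along this point's x axis: 52 mm long, 14 mm wide, 28 mm high, its top 14 mm above this point. 14 mm below is the top of the disc it stands on, 62 mm across. The dial has no marks and the heading of the bar at the zero stop differs each time (any angle). It may be regripped between turns.
- dial_disc (a point): Middle of the dial's disc, on its axle, 20 mm below dial_grip. One click is 20 degrees (0.349 rad). Getting over a click takes about 0.15 N m; the dial then snaps into the next notch and, let go, rests in the nearest notch. It starts 3 to 6 clicks from its zero stop. Clockwise seen from above opens the gauge 0.25 mm a click, anticlockwise closes it.
- gauge_face (a point): Middle of the face of the gauge plate that looks at the knife guide: an upright steel plate 170 mm long (jig x), 5 mm thick, moved by the dial. The gap between the two is the slice thickness, 0 at the zero stop, 0.25 mm more per click.
- stop_face (a point): Middle of the knife guide's face (fixed upright steel plate 190 mm long); axes as the jig's, the gauge plate on its -y side. Zero stop: a notch of the dial at gap 0, springy. Past it the dial does not click but pushes back at once with some 0.7 N m (a click takes 0.15), 1 at 0.2 rad, 1.5 at 0.35; let go, it springs back to zero. More than 0.42 rad (1.2 clicks) past strains the jig.
- lever_knob (a point): Middle of the upright round black knob at the free end of the lock lever, 18 mm across, standing free from 20 mm below this point to 19 mm above it. It moves on a level circle of 78 mm radius about lever_pivot.
- lever_pivot (a point): Pivot of the lock lever (vertical axis), on top of the clamp post, fixed to the jig; 34 mm lower than lever_knob.
- lock_lever (a joint): Angle of the lock lever: 0 open (lever along the jig's -x axis), growing clockwise seen from above to 1.3 rad at its hard end stop (knob then mostly towards the jig's +y), which is locked. It starts between 0 and 0.25, stays where it is left and takes about 3 N at the knob to move.
- shaker_a_mid (a point): Bystander: white jar with a steel cap, 44 mm across, 85 mm high; this point is its centre.
- shaker_b_mid (a point): Bystander: white jar with a black cap, 44 mm across, 85 mm high; this point is its centre.
- weight_mid (a point): Bystander: brass weight with a knob, 40 mm across, 48 mm high; this point is its centre.
- scraper: Bystander: flat scraper lying on the bench.
- bowl: Bystander: steel bowl, 130 mm across, 50 mm high, origin under its centre.

How it is judged:
By the outcome, as a careful person would: the job done as asked, in the order asked, and still so for the second after the job is handed in, with the robot touching nothing.
It also fails if it takes over 72 s, if anything falls off the work surface, if the arm or the gripper's body presses on something with over 40 N, if the wrist force passes 120 N, or if a joint passes its speed limit or range.

## Working session

There is one attempt and no reset: what is moved stays moved. The work goes in short steps, Python scripts to look and compute and a tool call to move; the robot and the scene stay as the last step left them, time stands still between calls to the robot, and variables do not carry over. Pictures are saved under pics/ and viewed, at most 10 in all, crops included, and the job is handed in when it is done.

Besides the shell and the picture viewer there is one more tool, called after "Call:" by a JSON object that holds its "op" and its "data", one argument or row to a line. play_rows: Moves the arm, as the interface text tells. Its arguments: {"type":"object","properties":{"increments":{"type":"string"},"grip_force":{"type":"number"}},"required":["increments"]}

```bash
mkdir -p pics; cat > h.py <<'E'
import numpy as np, cv2
from scipy.spatial.transform import Rotation as R
from cell import arm, vision, job, cut_out
def cloud(p):
    z=p["z_map"];K=p["mtx"];v,u=np.mgrid[0:420,0:560]
    c=np.stack([(u-K[0,2])/K[0,0]*z,-(v-K[1,2])/K[1,1]*z,-z,np.ones_like(z)],-1)
    w=(c@p["cam_to_world"].T)[...,:3]; w[z==0]=np.nan
    return w
def save(p,n,box=None,s=1):
    f=p["frame"][...,::-1]
    if box: f=f[box[0]:box[1],box[2]:box[3]]
    cv2.imwrite("pics/"+n,cv2.resize(f,None,fx=s,fy=s,interpolation=cv2.INTER_CUBIC))
def st():
    s=arm.observe(); r=R.from_rotvec(s["ee_rot"]).as_matrix()
    print("t",round(s["clock"],2),"pos",np.round(s["position"],4),"x",np.round(r[:,0],3),"y",np.round(r[:,1],3),"z",np.round(r[:,2],3),"F",np.round(s["force"],1),"M",np.round(s["ft_torque"],2),"w",round(s["width"],3),"g",s["gripper_force"],"q",np.round(s["joints"],2))
    return s,r
E
python3 - <<'E'
from h import *
s,r=st(); print(arm.hold_point_z)
ims=[]
for n in("top","scene"):
    p=vision.get_image(n); w=cloud(p); ims.append(p["frame"])
    for q in("jig","dial_grip","dial_disc","lever_knob","gauge_face","shaker_a_mid","weight_mid","bowl","scraper"):
        for d in cut_out(q,p)[:2]:
            m=d["mask"]; pts=w[m]; pts=pts[~np.isnan(pts[:,0])]
            print(n,q,round(d["confidence"],2),np.round(d["point"]),m.sum(),np.round(np.median(pts,0),3),"max z",np.round(np.percentile(pts[:,2],98),3) if len(pts) else 0)
    save(p,n+"0.png")
f=np.vstack([ims[0],ims[1]])[...,::-1]
cv2.imwrite("pics/both.png",cv2.resize(f,None,fx=.71,fy=.71))
E
```

```text
t 0.0 pos [0.2    0.5916 0.2259] x [-0.947  0.32  -0.   ] y [ 0.32   0.947 -0.002] z [-0.    -0.002 -1.   ] F [-0.1  0.4  0.7] M [-0.01  0.02  0.06] w 1.003 g 0.0 q [-1.35  0.44  0.02  1.57 -0.01  1.13 -0.08]
0.0188
top jig 0.66 [268. 267.] 13351 [0.511 0.037 0.028] max z 0.094
top dial_disc 0.66 [249. 318.] 479 [ 0.535 -0.096  0.094] max z 0.122
top dial_disc 0.18 [291. 203.] 320 [0.468 0.198 0.074] max z 0.115
top lever_knob 0.53 [293. 202.] 298 [0.464 0.198 0.075] max z 0.115
top lever_knob 0.33 [208. 439.] 1824 [ 0.626 -0.43   0.021] max z 0.051
top gauge_face 0.9 [268. 258.] 395 [0.513 0.053 0.046] max z 0.087
top shaker_a_mid 0.76 [276. 148.] 378 [0.522 0.331 0.082] max z 0.088
top weight_mid 0.77 [243. 371.] 196 [ 0.541 -0.237  0.033] max z 0.049
top bowl 0.86 [211. 437.] 1870 [ 0.625 -0.43   0.021] max z 0.051
top scraper 0.65 [205. 202.] 1105 [0.705 0.2   0.004] max z 0.022
scene jig 0.62 [198. 270.] 12350 [0.56  0.003 0.039] max z 0.103
scene dial_grip 0.56 [198. 228.] 557 [ 0.546 -0.102  0.095] max z 0.12
scene dial_disc 0.55 [196. 225.] 541 [ 0.547 -0.102  0.094] max z 0.12
scene dial_disc 0.3 [242. 171.] 331 [ 0.555 -0.243  0.03 ] max z 0.047
scene lever_knob 0.74 [149. 320.] 286 [0.463 0.195 0.074] max z 0.113
scene gauge_face 0.82 [186. 284.] 1004 [0.522 0.055 0.055] max z 0.085
scene gauge_face 0.65 [245. 169.] 391 [ 0.553 -0.244  0.029] max z 0.047
scene shaker_a_mid 0.63 [185. 284.] 926 [0.525 0.055 0.055] max z 0.084
scene shaker_a_mid 0.62 [154. 377.] 516 [0.535 0.326 0.054] max z 0.085
scene weight_mid 0.81 [245. 168.] 404 [ 0.553 -0.243  0.029] max z 0.047
scene weight_mid 0.41 [183. 284.] 919 [0.522 0.055 0.056] max z 0.085
scene bowl 0.66 [297.  89.] 3367 [ 0.603 -0.428  0.023] max z 0.05
scene scraper 0.57 [228. 367.] 1298 [0.712 0.186 0.003] max z 0.02
```

View pics/both.png

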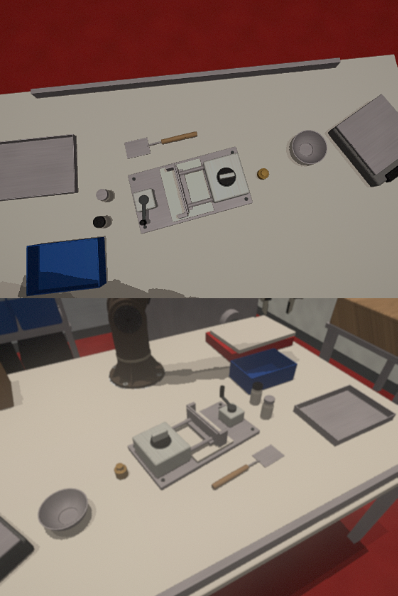

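```bash
python3 - <<'E'
from h import *
for n in("top","scene"):
    p=vision.get_image(n); w=cloud(p); z=w[...,2]
    near=np.hypot(w[...,0]-.54,w[...,1]+.1)<.045
    for lo,hi,t in((.112,.13,"bar"),(.085,.1,"disc")):
        m=near&(z>lo)&(z<hi); v,u=np.nonzero(m); P=w[m]
        r=cv2.minAreaRect((P[:,:2]*1000).astype(np.float32))
        print(n,t,m.sum(),"mean",P.mean(0).round(4),"rect",np.round(r[0],1),np.round(r[1],1),r[2])
    k=(np.hypot(w[...,0]-.455,w[...,1]-.2)<.09)&(z>.09)&(z<.125)&(w[...,1]>.12)
    P=w[k]; print("knob",k.sum(),P.mean(0).round(4),P.min(0).round(3),P.max(0).round(3), "top",P[P[:,2]>.11].mean(0).round(4))
    m=cut_out("jig",p)[0]["mask"]&(z<.03)&(z>.008); P=w[m]
    r=cv2.minAreaRect((P[:,:2]*1000).astype(np.float32)); print("plate",np.round(r[0],1),np.round(r[1],1),r[2])
    m=(z>.055)&(z<.066)&(np.hypot(w[...,0]-.5,w[...,1]-.2)<.09); P=w[m]
    r=cv2.minAreaRect((P[:,:2]*1000).astype(np.float32)); print("post",np.round(r[0],1),np.round(r[1],1),r[2])
E
```

```text
top bar 128 mean [ 0.5384 -0.0977  0.1189] rect [539.  -98.2] [14. 52.] 4.460415840148926
top disc 351 mean [ 0.5377 -0.0968  0.0924] rect [541.2 -98.3] [62.5 65.1] 52.637413024902344
knob 56 [0.4138 0.1998 0.111 ] [0.405 0.192 0.091] [0.422 0.211 0.119] top [0.4137 0.201  0.1141]
plate [517.7  35.9] [220.  419.4] 9.073145866394043
post [481.5 195.5] [90.8 69.9] 10.392428398132324
scene bar 147 mean [ 0.5417 -0.1013  0.1175] rect [ 539.5 -100.4] [15.8 51.4] 7.673162460327148
scene disc 304 mean [ 0.5531 -0.1027  0.0921] rect [ 548.  -102.5] [61.  44.6] 74.68573760986328
knob 67 [0.4176 0.1973 0.1038] [0.408 0.191 0.09 ] [0.426 0.209 0.114] top [0.4153 0.1992 0.1122]
plate [519.   33.1] [222.8 420.2] 9.08095932006836
post [472.4 192.7] [110.8  70.7] 8.894427299499512
```

The top view has the jig in the middle: dial at about (227,177), lever knob at about (143,223) in the half-size picture. The scene view agrees. The dial axle is at about (0.539, -0.099), with the bar heading about 95°. The lever starts at about 0.18 rad.

```bash
cat >> h.py <<'E'
def plan(pos,yh,n,op=1,turnrows=None):
    """rows from the present pose to pos with tool y at heading yh (deg, mod 180 if near)"""
    s,r=st(); p=np.array(s["position"]); h=np.degrees(np.arctan2(r[1,1],r[0,1]))
    d=(yh-h+180)%360-180   # ccw
    out=[];a=h
    step=(np.array(pos)-p)/n; td=-d/n
    for i in range(n):
        t=np.radians(a); y=np.array([np.cos(t),np.sin(t),0]); x=np.array([-y[1],y[0],0]) # z down: x = y x z
        x=np.cross(y,[0,0,-1])
        out.append("%.2f %.2f %.2f %.2f %g"%(100*step@x,100*step@y,-100*step[2],td,op)); a-=td
    for i in range(0,n,5): print("; ".join(out[i:i+5]))
E
python3 -c "
from h import *
plan([.539,-.099,.165],5.5,20)"
```

```text
t 1.2 pos [0.2    0.5921 0.2267] x [-0.947  0.32   0.   ] y [0.32  0.947 0.   ] z [ 0.  0. -1.] F [-0.   0.8 -0.7] M [-0.03  0.04 -0.01] w 1.002 g 0.0 q [-1.35  0.43  0.02  1.57 -0.01  1.13 -0.08]
-2.71 -2.73 0.31 3.29 1; -2.86 -2.57 0.31 3.29 1; -3.01 -2.40 0.31 3.29 1; -3.14 -2.23 0.31 3.29 1; -3.26 -2.04 0.31 3.29 1
-3.37 -1.85 0.31 3.29 1; -3.48 -1.65 0.31 3.29 1; -3.56 -1.45 0.31 3.29 1; -3.64 -1.25 0.31 3.29 1; -3.71 -1.03 0.31 3.29 1
-3.76 -0.82 0.31 3.29 1; -3.80 -0.60 0.31 3.29 1; -3.83 -0.38 0.31 3.29 1; -3.85 -0.16 0.31 3.29 1; -3.85 0.06 0.31 3.29 1
-3.84 0.28 0.31 3.29 1; -3.82 0.50 0.31 3.29 1; -3.78 0.72 0.31 3.29 1; -3.73 0.93 0.31 3.29 1; -3.67 1.15 0.31 3.29 1
```

Call:
{"op": "play_rows", "data": {
  "increments": "-2.7 -2.7 0.3 3.3 1; -2.9 -2.6 0.3 3.3 1; -3.0 -2.4 0.3 3.3 1; -3.1 -2.2 0.3 3.3 1; -3.3 -2.0 0.3 3.3 1"
}}

```text
clock: 1.62
position: [0.2856, 0.4183, 0.2117]
ee_rot: [-0.953, -2.994, -0.001]
force: [0.3, 0.3, 0.4]
width: 0.995
gripper_force: 0.0
```

Call:
{"op": "play_rows", "data": {
  "increments": "-3.4 -1.8 0.3 3.3 1; -3.5 -1.6 0.3 3.3 1; -3.6 -1.4 0.3 3.3 1; -3.6 -1.2 0.3 3.3 1; -3.7 -1.0 0.3 3.3 1"
}}

```text
clock: 2.03
position: [0.3722, 0.247, 0.1969]
ee_rot: [1.373, 2.826, 0.002]
force: [0.7, -0.2, -0.8]
width: 0.999
gripper_force: 0.0
```

Call:
{"op": "play_rows", "data": {
  "increments": "-3.8 -0.8 0.3 3.3 1; -3.8 -0.6 0.3 3.3 1; -3.8 -0.4 0.3 3.3 1; -3.8 -0.2 0.3 3.3 1; -3.8 0.1 0.3 3.3 1"
}}

```text
clock: 2.45
position: [0.4563, 0.0747, 0.182]
ee_rot: [1.764, 2.599, 0.001]
force: [0.6, 1.5, 0.5]
width: 1.001
gripper_force: 0.0
```

Call:
{"op": "play_rows", "data": {
  "increments": "-3.8 0.3 0.3 3.3 1; -3.8 0.5 0.3 3.3 1; -3.8 0.7 0.3 3.3 1; -3.7 0.9 0.3 3.3 1; -3.7 1.1 0.3 3.3 1"
}}

```text
clock: 2.87
position: [0.5399, -0.0978, 0.1668]
ee_rot: [2.118, 2.32, 0.001]
force: [0.5, 0.6, -0.1]
width: 1.0
gripper_force: 0.0
```

Call:
{"op": "play_rows", "data": {
  "increments": "0 0 0 0 1; 0 0 0 0 1; 0 0 0 0 1"
}}

```text
clock: 3.12
position: [0.5389, -0.0959, 0.1665]
ee_rot: [-2.115, -2.322, 0.0]
force: [-0.6, 0.6, 0.6]
width: 0.997
gripper_force: 0.0
```

```bash
python3 - <<'E'
from h import *
p=vision.get_image("wrist"); w=cloud(p); z=w[...,2]; save(p,"w1.png")
m=(z>.112)&(z<.13)&(np.hypot(w[...,0]-.54,w[...,1]+.1)<.045); P=w[m]
print(m.sum(),P.mean(0).round(4) if m.any() else 0)
if m.any():
    r=cv2.minAreaRect((P[:,:2]*1000).astype(np.float32)); print(np.round(r[0],1),np.round(r[1],1),r[2])
plan([.539,-.099,.097],5.5,3)
E
```

```text
1748 [ 0.5386 -0.0962  0.1196]
[538.8 -98. ] [14. 52.] 4.810821533203125
t 3.17 pos [ 0.5389 -0.0951  0.1666] x [-0.094  0.996  0.001] y [ 0.996  0.094 -0.   ] z [-0.001  0.001 -1.   ] F [-0.2 -0.4  0. ] M [-0.04  0.07 -0.04] w 0.996 g 0.0 q [-0.33  0.4   0.55  1.87 -0.25  0.94  0.43]
-0.13 -0.01 2.32 -0.03 1; -0.13 -0.01 2.32 -0.03 1; -0.13 -0.01 2.32 -0.03 1
```

View pics/w1.png

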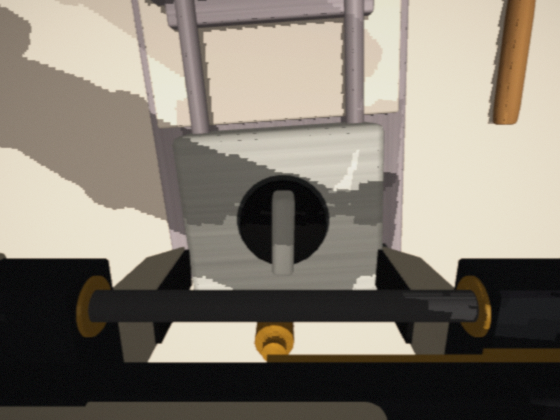

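The wrist view shows the dial straight under the gripper: the bar is at about (283,232), upright between the fingers, with nothing in the way.

Call:
{"op": "play_rows", "data": {
  "increments": "-0.1 0 2 0 1; -0.1 0 2 0 1; -0.1 0 2 0 1; 0 0 0.9 0 1; 0 0 0 0 1",
  "grip_force": 40
}}

```text
clock: 3.58
position: [0.538, -0.0975, 0.0962]
ee_rot: [-2.111, -2.322, 0.003]
force: [-0.3, 0.2, 1.2]
width: 1.003
gripper_force: 0.0
```

```bash
python3 -c "
from h import *
st()"
```

```text
t 3.58 pos [ 0.538  -0.0975  0.0962] x [-0.095  0.995  0.001] y [ 0.995  0.095 -0.003] z [-0.003  0.001 -1.   ] F [-0.3  0.2  1.2] M [-0.14  0.09  0.01] w 1.003 g 0.0 q [-0.28  0.49  0.5   1.94 -0.32  0.79  0.5 ]
```

Close, then read the torque.

Call:
{"op": "play_rows", "data": {
  "increments": "0 0 0 0 -1; 0 0 0 0 -1; 0 0 0 0 -1; 0 0 0 0 -1; 0 0 0 0 -1",
  "grip_force": 40
}}

```text
clock: 4.0
position: [0.5398, -0.0992, 0.0984]
ee_rot: [2.115, 2.322, 0.001]
force: [0.6, 0.2, 0.3]
width: 0.684
gripper_force: 0.0
```

Call:
{"op": "play_rows", "data": {
  "increments": "0 0 0 0 -1; 0 0 0 0 -1; 0 0 0 0 -1; 0 0 0 0 -1; 0 0 0 0 -1"
}}

```text
clock: 4.42
position: [0.5394, -0.0992, 0.0977]
ee_rot: [-2.116, -2.322, 0.0]
force: [-0.3, -0.5, -0.1]
width: 0.324
gripper_force: 0.0
```

```bash
cat >> h.py <<'E'
def z():
    s=arm.observe(); r=R.from_rotvec(s["ee_rot"]).as_matrix()
    print("t %.2f yhead %.2f Mz %.3f pos %s F %s w %.3f g %.1f q7 %.2f"%(s["clock"],np.degrees(np.arctan2(r[1,1],r[0,1])),s["ft_torque"][2],np.round(s["position"],4),np.round(s["force"],1),s["width"],s["gripper_force"],s["joints"][6]))
E
python3 -c "
from h import *
z()"
```

```text
t 4.42 yhead 5.33 Mz 0.024 pos [ 0.5394 -0.0992  0.0977] F [-0.3 -0.5 -0.1] w 0.324 g 0.0 q7 0.50
```

Call:
{"op": "play_rows", "data": {
  "increments": "0 0 0 0 -1; 0 0 0 0 -1; 0 0 0 0 -1; 0 0 0 0 -1; 0 0 0 0 -1"
}}

```text
clock: 4.83
position: [0.539, -0.0993, 0.0977]
ee_rot: [-2.116, -2.322, 0.0]
force: [-2.6, 0.1, 2.4]
width: 0.151
gripper_force: 40.0
```

Call:
{"op": "play_rows", "data": {
  "increments": "0 0 0 -4 -1; 0 0 0 -4 -1; 0 0 0 -4 -1; 0 0 0 0 -1"
}}

```text
clock: 5.17
position: [0.5391, -0.0992, 0.0977]
ee_rot: [-1.857, -2.534, 0.0]
force: [-3.6, 0.0, 2.8]
width: 0.148
gripper_force: 40.0
```

```bash
python3 -c "
from h import *
z()"
```

```text
t 5.17 yhead 17.53 Mz 0.176 pos [ 0.5391 -0.0992  0.0977] F [-3.6  0.   2.8] w 0.148 g 40.0 q7 0.67
```

Call:
{"op": "play_rows", "data": {
  "increments": "0 0 0 -6 -1; 0 0 0 -6 -1; 0 0 0 -6 -1; 0 0 0 -6 -1; 0 0 0 -6 -1"
}}

```text
clock: 5.58
position: [0.5392, -0.0992, 0.0977]
ee_rot: [-1.14, -2.927, -0.0]
force: [-2.0, -0.6, 1.6]
width: 0.153
gripper_force: 40.1
```

Call:
{"op": "play_rows", "data": {
  "increments": "0 0 0 -6 -1; 0 0 0 -6 -1; 0 0 0 0 -1; 0 0 0 0 -1"
}}

```text
clock: 5.92
position: [0.5392, -0.0991, 0.0977]
ee_rot: [-0.837, -3.027, -0.001]
force: [-3.3, 1.1, 2.8]
width: 0.151
gripper_force: 40.0
```

```bash
python3 -c "
from h import *
z()"
```

```text
t 5.92 yhead 59.07 Mz 0.185 pos [ 0.5392 -0.0991  0.0977] F [-3.3  1.1  2.8] w 0.151 g 40.0 q7 1.27
```

Call:
{"op": "play_rows", "data": {
  "increments": "0 0 0 -4 -1; 0 0 0 -4 -1; 0 0 0 -2 -1; 0 0 0 0 -1"
}}

```text
clock: 6.25
position: [0.5392, -0.0992, 0.0977]
ee_rot: [-0.57, -3.089, -0.001]
force: [-2.8, 1.0, 3.6]
width: 0.153
gripper_force: 40.9
```

```bash
python3 -c "
from h import *
z()"
```

```text
t 6.25 yhead 69.07 Mz -0.808 pos [ 0.5392 -0.0992  0.0977] F [-2.8  1.   3.6] w 0.153 g 40.9 q7 1.41
```

Call:
{"op": "play_rows", "data": {
  "increments": "0 0 0 3.8 -1; 0 0 0 0 -1; 0 0 0 0 -1"
}}

```text
clock: 6.5
position: [0.5393, -0.0991, 0.0977]
ee_rot: [-0.668, -3.069, 0.0]
force: [-2.5, 1.1, 3.3]
width: 0.146
gripper_force: 40.0
```

```bash
python3 -c "
from h import *
z()"
```

```text
t 6.50 yhead 65.46 Mz -0.155 pos [ 0.5393 -0.0991  0.0977] F [-2.5  1.1  3.3] w 0.146 g 40.0 q7 1.36
```

Call:
{"op": "play_rows", "data": {
  "increments": "0 0 0 6 -1; 0 0 0 6 -1; 0 0 0 6 -1; 0 0 0 6 -1; 0 0 0 6 -1"
}}

```text
clock: 6.92
position: [0.5392, -0.0991, 0.0977]
ee_rot: [-1.444, -2.79, 0.001]
force: [-3.3, -0.1, 2.3]
width: 0.149
gripper_force: 40.0
```

Call:
{"op": "play_rows", "data": {
  "increments": "0 0 0 6 -1; 0 0 0 6 -1; 0 0 0 6 -1; 0 0 0 6 -1; 0 0 0 6 -1"
}}

```text
clock: 7.33
position: [0.5391, -0.0993, 0.0977]
ee_rot: [-2.117, -2.321, 0.001]
force: [-2.8, 0.9, 1.8]
width: 0.146
gripper_force: 40.0
```

Call:
{"op": "play_rows", "data": {
  "increments": "0 0 0 6 -1; 0 0 0 6 -1; 0 0 0 6 -1; 0 0 0 2.2 -1; 0 0 0 0 -1"
}}

```text
clock: 7.75
position: [0.539, -0.0993, 0.0977]
ee_rot: [-2.489, -1.917, 0.002]
force: [-2.7, 1.0, 3.3]
width: 0.151
gripper_force: 40.0
```

```bash
python3 -c "
from h import *
z()"
```

```text
t 7.75 yhead -14.78 Mz -0.129 pos [ 0.539  -0.0993  0.0977] F [-2.7  1.   3.3] w 0.151 g 40.0 q7 0.21
```

Call:
{"op": "play_rows", "data": {
  "increments": "0 0 0 0 0; 0 0 0 0 0; 0 0 0 0 0; 0 0 0 0 0; 0 0 0 0 0"
}}

```text
clock: 8.17
position: [0.5397, -0.0992, 0.0978]
ee_rot: [2.486, 1.92, 0.001]
force: [-0.0, 0.1, 0.3]
width: 0.458
gripper_force: 0.0
```

Call:
{"op": "play_rows", "data": {
  "increments": "0 0 -2 0 0; 0 0 -2.5 0 0; 0 0 -2.5 0 0; 0 0 0 0 0; 0 0 0 0 0"
}}

```text
clock: 8.58
position: [0.5405, -0.0993, 0.169]
ee_rot: [2.485, 1.919, 0.004]
force: [0.1, 0.2, -1.0]
width: 0.501
gripper_force: 0.0
```

```bash
python3 - <<'E'
from h import *
z()
for n in("wrist","scene"):
    p=vision.get_image(n); w=cloud(p); zz=w[...,2]
    m=(zz>.112)&(zz<.125)&(np.hypot(w[...,0]-.539,w[...,1]+.098)<.035); P=w[m]
    r=cv2.minAreaRect((P[:,:2]*1000).astype(np.float32)); print(n,m.sum(),np.round(r[0],1),np.round(r[1],1),r[2])
    P=w[(np.hypot(w[...,0]-.4145,w[...,1]-.2)<.03)&(zz>.105)&(zz<.125)]
    if len(P): print("knob",len(P),P.mean(0).round(4),P.min(0).round(4),P.max(0).round(4))
plan([.395,.17,.18],0,9,-1)
E
```

```text
t 8.58 yhead -14.65 Mz -0.012 pos [ 0.5405 -0.0993  0.169 ] F [ 0.1  0.2 -1. ] w 0.501 g 0.0 q7 0.15
wrist 1708 [539.1 -98. ] [51.4 13.9] 74.96595001220703
scene 146 [ 540.1 -100.1] [51.1 16.2] 72.92464447021484
knob 31 [0.4164 0.1983 0.1111] [0.408  0.1912 0.1054] [0.4256 0.2082 0.1147]
t 8.68 pos [ 0.5391 -0.099   0.1672] x [0.253 0.967 0.   ] y [ 0.967 -0.253 -0.   ] z [-0.  0. -1.] F [ 0.1 -0.  -0.1] M [-0.14  0.08  0.05] w 0.5 g 0.0 q [-0.4   0.42  0.66  1.88 -0.31  0.95  0.15]
2.49 -2.31 -0.14 -1.63 -1; 2.55 -2.23 -0.14 -1.63 -1; 2.61 -2.16 -0.14 -1.63 -1; 2.67 -2.09 -0.14 -1.63 -1; 2.73 -2.01 -0.14 -1.63 -1
2.79 -1.93 -0.14 -1.63 -1; 2.84 -1.85 -0.14 -1.63 -1; 2.89 -1.77 -0.14 -1.63 -1; 2.94 -1.69 -0.14 -1.63 -1
```

Bar heading is 75.0°, exactly 80° clockwise of the zero notch (154.8°), so that is four clicks. Next, the lever: shut the fingers and go behind the knob.

```bash
python3 - <<'E'
from h import *
plan([.413,.155,.17],-1.5,9,-1)
E
```

```text
t 8.68 pos [ 0.5391 -0.099   0.1672] x [0.253 0.967 0.   ] y [ 0.967 -0.253 -0.   ] z [-0.  0. -1.] F [ 0.1 -0.  -0.1] M [-0.14  0.08  0.05] w 0.5 g 0.0 q [-0.4   0.42  0.66  1.88 -0.31  0.95  0.15]
2.38 -2.07 -0.03 -1.46 -1; 2.43 -2.01 -0.03 -1.46 -1; 2.48 -1.95 -0.03 -1.46 -1; 2.53 -1.88 -0.03 -1.46 -1; 2.57 -1.82 -0.03 -1.46 -1
2.62 -1.75 -0.03 -1.46 -1; 2.66 -1.68 -0.03 -1.46 -1; 2.71 -1.61 -0.03 -1.46 -1; 2.75 -1.55 -0.03 -1.46 -1
```

Call:
{"op": "play_rows", "data": {
  "increments": "2.4 -2.1 0 -1.5 -1; 2.4 -2.0 0 -1.5 -1; 2.5 -1.9 0 -1.5 -1; 2.5 -1.9 0 -1.5 -1; 2.6 -1.8 0 -1.5 -1"
}}

```text
clock: 9.1
position: [0.4679, 0.0429, 0.1667]
ee_rot: [-2.354, -2.079, 0.003]
force: [0.9, 1.3, -0.1]
width: 0.184
gripper_force: 0.0
```

Call:
{"op": "play_rows", "data": {
  "increments": "2.6 -1.7 0 -1.5 -1; 2.7 -1.7 0 -1.4 -1; 2.7 -1.6 0 -1.4 -1; 2.7 -1.5 0 -1.4 -1; 0 0 0 0 -1"
}}

```text
clock: 9.52
position: [0.4107, 0.1593, 0.1666]
ee_rot: [-2.238, -2.201, 0.003]
force: [0.8, 0.2, 0.1]
width: 0.008
gripper_force: 0.0
```

```bash
python3 - <<'E'
from h import *
z()
p=vision.get_image("wrist"); save(p,"w2.png"); w=cloud(p); zz=w[...,2]
P=w[(np.hypot(w[...,0]-.4145,w[...,1]-.2)<.025)&(zz>.11)&(zz<.125)]
if len(P): print("knob",len(P),P.mean(0).round(4),P.min(0).round(4),P.max(0).round(4))
plan([.413,.163,.09],-1.5,4,-1)
E
```

```text
t 9.52 yhead -0.97 Mz 0.029 pos [0.4107 0.1593 0.1666] F [0.8 0.2 0.1] w 0.008 g 0.0 q7 -0.32
knob 643 [0.4136 0.2022 0.1137] [0.4048 0.193  0.1101] [0.422  0.2106 0.1162]
t 9.57 pos [0.412  0.1568 0.1667] x [ 0.019  1.    -0.   ] y [ 1.    -0.019 -0.002] z [-0.002 -0.    -1.   ] F [ 1.  -0.1 -0.2] M [-0.13  0.04 -0.03] w 0.003 g 0.0 q [-0.95  0.22  0.56  2.11 -0.15  0.85 -0.32]
0.15 0.02 1.92 0.10 -1; 0.15 0.02 1.92 0.10 -1; 0.15 0.02 1.92 0.10 -1; 0.15 0.02 1.92 0.10 -1
```

View pics/w2.png

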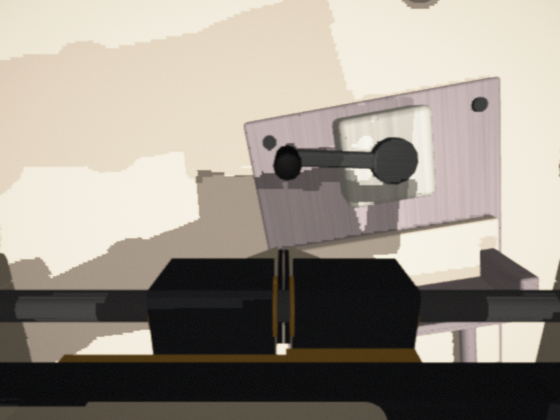

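The wrist view shows the knob at (287,162), the pivot at (394,160) and the closed fingers behind the knob at (284,300), with a clear path down.

Call:
{"op": "play_rows", "data": {
  "increments": "0 0.1 2 0.3 -1; 0 0 2 0 -1; 0 0 2 0 -1; 0 0 1.7 0 -1; 0 0 0 0 -1"
}}

```text
clock: 9.98
position: [0.4133, 0.1523, 0.0878]
ee_rot: [-2.257, -2.185, 0.009]
force: [-1.4, -0.3, -0.1]
width: 0.002
gripper_force: 0.0
```

```bash
cat >> h.py <<'E'
def arc(th1,n,off,op=-1,c=(.492,.198)):
    s,r=st(); p=np.array(s["position"][:2]); h=np.degrees(np.arctan2(r[1,1],r[0,1])); th0=h+180
    for i in range(n):
        th=np.radians(th0+(th1-th0)*(i+1)/n); rr=np.array([np.cos(th),np.sin(th)]); t=np.array([rr[1],-rr[0]])
        g=np.array(c)+.078*rr-off*t
        y=np.array([np.cos(np.radians(h)),np.sin(np.radians(h))]); x=np.array([-y[1],y[0]]); d=(g-p)*100
        print("%.2f %.2f 0 %.2f %g"%(d@x,d@y,(th0-th1)/n,op),end="; " if (i+1)%5 else "\n"); p=g; h+=(th1-th0)/n
E
python3 - <<'E'
from h import *
arc(118,15,.019)
E
```

```text
t 9.98 pos [0.4133 0.1523 0.0878] x [ 0.032  0.999 -0.004] y [ 0.999 -0.032 -0.004] z [-0.005 -0.004 -1.   ] F [-1.4 -0.3 -0.1] M [-0.15  0.1  -0.06] w 0.002 g 0.0 q [-0.87  0.35  0.51  2.19 -0.28  0.66 -0.2 ]
3.48 -0.19 0 4.01 -1; 0.55 -0.11 0 4.01 -1; 0.55 -0.11 0 4.01 -1; 0.55 -0.11 0 4.01 -1; 0.55 -0.11 0 4.01 -1
0.55 -0.11 0 4.01 -1; 0.55 -0.11 0 4.01 -1; 0.55 -0.11 0 4.01 -1; 0.55 -0.11 0 4.01 -1; 0.55 -0.11 0 4.01 -1
0.55 -0.11 0 4.01 -1; 0.55 -0.11 0 4.01 -1; 0.55 -0.11 0 4.01 -1; 0.55 -0.11 0 4.01 -1; 0.55 -0.11 0 4.01 -1
```

Call:
{"op": "play_rows", "data": {
  "increments": "1.5 0 0 0 -1; 1.4 -0.1 0 2 -1; 0.8 -0.2 0 4 -1; 0.55 -0.11 0 4 -1; 0.55 -0.11 0 4 -1"
}}

```text
clock: 10.4
position: [0.4135, 0.2015, 0.0911]
ee_rot: [2.509, 1.889, -0.001]
force: [1.3, -3.2, -1.7]
width: 0.001
gripper_force: 1.4
```

Call:
{"op": "play_rows", "data": {
  "increments": "0.55 -0.11 0 4 -1; 0.55 -0.11 0 4 -1; 0.55 -0.11 0 4 -1; 0.55 -0.11 0 4 -1; 0.55 -0.11 0 4 -1"
}}

```text
clock: 10.82
position: [0.4193, 0.2284, 0.0911]
ee_rot: [2.799, 1.424, -0.002]
force: [-0.8, -2.5, -0.1]
width: 0.006
gripper_force: 1.3
```

```bash
python3 - <<'E'
from h import *
arc(118,5,.019)
p=vision.get_image("scene"); w=cloud(p); zz=w[...,2]
for d in cut_out("lever_knob",p)[:2]:
    P=w[d["mask"]&(zz>.09)&(zz<.125)]
    if len(P): print(d["confidence"],len(P),P.mean(0).round(4),P.min(0).round(4),P.max(0).round(4))
E
```

```text
t 10.82 pos [0.4193 0.2284 0.0911] x [ 0.589  0.808 -0.001] y [ 0.808 -0.589  0.   ] z [-0.001 -0.001 -1.   ] F [-0.8 -2.5 -0.1] M [-0.85  0.21 -0.01] w 0.006 g 1.3184980675578117 q [-1.11  0.43  0.66  2.12 -0.4   0.72 -0.82]
0.63 -0.27 0 5.19 -1; 0.71 -0.14 0 5.19 -1; 0.71 -0.14 0 5.19 -1; 0.71 -0.14 0 5.19 -1; 0.71 -0.14 0 5.19 -1
0.65 13 [0.4358 0.239  0.0941] [0.4316 0.2346 0.0902] [0.4396 0.2453 0.0987]
```

Call:
{"op": "play_rows", "data": {
  "increments": "0.6 -0.2 0 5 -1; 0.7 -0.1 0 5 -1; 0.7 -0.1 0 5 -1; 0.6 -0.1 0 4 -1; 0 0 0 0 -1"
}}

```text
clock: 11.33
position: [0.4337, 0.2519, 0.0909]
ee_rot: [2.994, 0.949, -0.0]
force: [0.9, 0.3, 0.2]
width: 0.007
gripper_force: 0.0
```

```bash
python3 - <<'E'
from h import *
arc(112,5,.019)
E
```

```text
t 11.33 pos [0.4337 0.2519 0.0909] x [ 0.817  0.576 -0.   ] y [ 0.576 -0.817  0.   ] z [ 0.    -0.001 -1.   ] F [0.9 0.3 0.2] M [-0.1   0.11 -0.03] w 0.007 g 0.00302236650895793 q [-1.18  0.49  0.75  2.07 -0.48  0.76 -1.09]
0.12 -0.11 0 2.63 -1; 0.36 -0.08 0 2.63 -1; 0.36 -0.08 0 2.63 -1; 0.36 -0.08 0 2.63 -1; 0.36 -0.08 0 2.63 -1
```

Call:
{"op": "play_rows", "data": {
  "increments": "0.2 -0.1 0 2 -1; 0.2 0 0 2 -1; 0.2 0 0 1 -1; 0 0 0 0 -1"
}}

```text
clock: 11.67
position: [0.4374, 0.2559, 0.0908]
ee_rot: [-3.032, -0.822, 0.001]
force: [-3.1, -0.2, 0.6]
width: 0.006
gripper_force: 1.3
```

Call:
{"op": "play_rows", "data": {
  "increments": "0.2 0 0 1 -1; 0.2 0 0 1 -1; 0 0 0 0 -1"
}}

```text
clock: 11.92
position: [0.4412, 0.2585, 0.0907]
ee_rot: [-3.046, -0.766, 0.0]
force: [-3.4, 0.8, 1.3]
width: 0.007
gripper_force: 1.2
```

```bash
python3 - <<'E'
from h import *
z()
p=vision.get_image("scene"); w=cloud(p); zz=w[...,2]; save(p,"s3.png",(80,230,220,420),4)
E
```

```text
t 11.92 yhead -61.78 Mz 0.002 pos [0.4412 0.2585 0.0907] F [-3.4  0.8  1.3] w 0.007 g 1.2 q7 -1.19
```

View pics/s3.png

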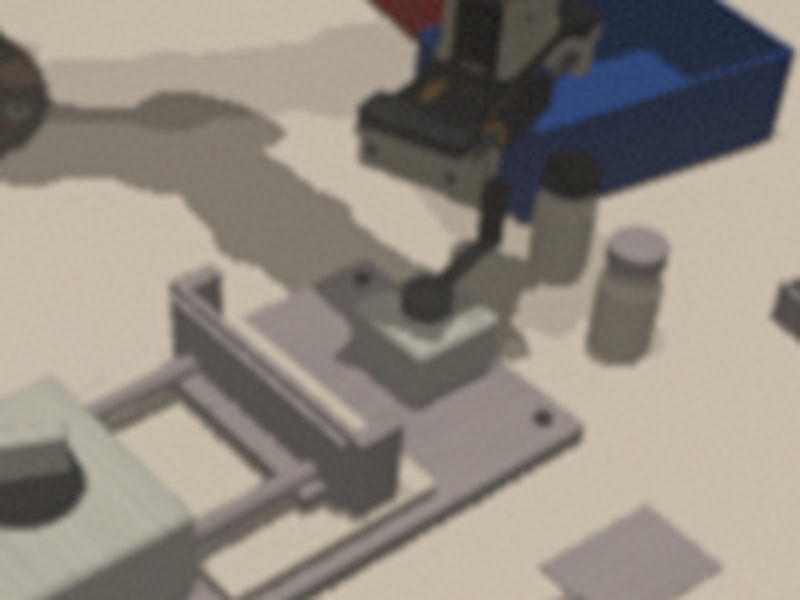

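The scene view shows the knob at (495,195) with the fingers behind it. The jars at (568,215) and (630,295) stand clear. I'll creep on until the force rises at the stop.

Call:
{"op": "play_rows", "data": {
  "increments": "0.2 0 0 1 -1; 0.1 0 0 1 -1; 0 0 0 0 -1"
}}

```text
clock: 12.22
position: [0.4422, 0.2593, 0.0904]
ee_rot: [-3.06, -0.711, 0.005]
force: [-9.4, 0.1, 6.7]
width: 0.004
gripper_force: 4.4
```

Call:
{"op": "play_rows", "data": {
  "increments": "0.1 0 0 1 -1; 0.1 0 0 0 -1; 0 0 0 0 -1"
}}

```text
clock: 12.47
position: [0.4422, 0.2595, 0.0902]
ee_rot: [-3.066, -0.686, 0.011]
force: [-15.2, -1.2, 10.7]
width: 0.005
gripper_force: 7.6
```

The force climbs to 15 N with no further motion, so the lever is at its end stop. I'll back off and lift, then verify.

Call:
{"op": "play_rows", "data": {
  "increments": "-1 0 0 0 -1; -2 0 0 0 -1; 0 0 -3 0 -1; 0 0 -4 0 -1; -3 0 -4 0 -1"
}}

```text
clock: 12.88
position: [0.3998, 0.2379, 0.1965]
ee_rot: [3.065, 0.684, 0.01]
force: [0.8, 1.5, 2.3]
width: 0.004
gripper_force: 0.0
```

Call:
{"op": "play_rows", "data": {
  "increments": "-3 0 -2 0 -1; -3 0 0 0 -1; 0 0 0 0 -1; 0 0 0 0 -1"
}}

```text
clock: 13.22
position: [0.3407, 0.2121, 0.2145]
ee_rot: [-3.06, -0.688, -0.001]
force: [0.3, 0.4, 0.7]
width: 0.003
gripper_force: 0.0
```

```bash
python3 - <<'E'
from h import *
z()
for n in("top","scene","wrist"):
    p=vision.get_image(n); w=cloud(p); zz=w[...,2]
    P=w[(np.hypot(w[...,0]-.4595,w[...,1]-.269)<.03)&(zz>.108)&(zz<.125)]
    if len(P):
        c=(P.min(0)+P.max(0))/2; th=np.degrees(np.arctan2(c[1]-.198,c[0]-.492)); print(n,"knob",len(P),P.mean(0).round(4),c.round(4),"lever rad",np.radians(189.08-th))
    m=(zz>.112)&(zz<.125)&(np.hypot(w[...,0]-.539,w[...,1]+.098)<.035); P=w[m]
    if len(P)>20:
        r=cv2.minAreaRect((P[:,:2]*1000).astype(np.float32)); print(n,"bar",np.round(r[1],1),r[2])
    if n!="scene": save(p,n+"9.png")
    for q in("shaker_a_mid","weight_mid","bowl","scraper"):
        if n=="top":
            d=cut_out(q,p)
            if d: print(q,np.round(np.nanmedian(w[d[0]["mask"]],0),3))
E
```

```text
t 13.22 yhead -64.65 Mz 0.008 pos [0.3407 0.2121 0.2145] F [0.3 0.4 0.7] w 0.003 g 0.0 q7 -1.68
top knob 47 [0.459  0.268  0.1129] [0.459  0.2684 0.1133] lever rad 1.2912144518802742
top bar [51.6 14. ] 74.3720703125
shaker_a_mid [0.521 0.331 0.082]
weight_mid [ 0.541 -0.236  0.033]
bowl [ 0.626 -0.43   0.021]
scraper [0.706 0.2   0.004]
scene knob 28 [0.4619 0.2652 0.1117] [0.4613 0.2657 0.112 ] lever rad 1.3032304002604382
scene bar [50.9 15. ] 74.48896026611328
wrist knob 609 [0.4584 0.2683 0.1136] [0.4589 0.2685 0.1124] lever rad 1.289632245545128
```

View pics/top9.png

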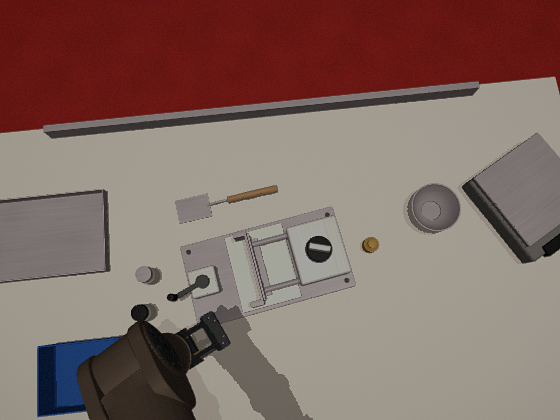

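The top view shows the knob at (172,297), i.e. the lever at about 1.30 rad, and the dial at (318,248) unchanged. The bystanders I measured haven't moved, and the robot is clear of everything.

```bash
python3 -c "
from h import *
print(job.sign_off())"
```

```text
the job is handed in; nothing more can be done
None
```

The jig is set for 1 mm slices (zero stop found gently, then four clicks clockwise), the lock lever is at its end stop, nothing else on the bench was touched, and the job is handed in at about 13 s.

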